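Put the gas-stove spares back on their sample boards

ROBOT

A 6-joint arm with a two-finger parallel gripper is mounted at the origin on the work surface. World frame = base frame: x ahead of the robot, y to its left, z up, the work surface at z = 0. Lengths are in m, angles in rad, forces in N, time in s.
With the tool pointing down it reaches from about 0.225 to 0.875 m from the base axis. Payload 3.4 kg.
Tool frame: the origin (TCP) lies at the very end of the fingers, on their centre line; the grasp point (between the pads) lies 19 mm behind it; z points along the fingers, y is the line along which they close (so a half turn about z gives the same grasp; the last joint's range is limited). The gripper opens to 85 mm and grips with 20 to 120 N. Pads are 22 mm wide; open, the fingers measure 114 mm over their backs; the gripper's body (76 mm by 85 mm) begins 54 mm behind the grasp point. The pads swing forward as they close: fully open they stand 13 mm farther back than shut.
Start: joints at [-1.303, 0.276, 1.505, -0, 1.361, -0.121], TCP at [0.218, -0.532, 0.231] pointing down, gripper open.
Joint ranges: [-2.89, 2.89], [-0.75, 2.08], [0.22, 2.7], [-1.18, 4.32], [0.11, 2.71], [-2.7, 2.7]. Speed limits (rad/s): [2.57, 2.57, 3.14, 3.14, 3.14, 3.14].

INTERFACE

Orientations are given as a unit quaternion [w, x, y, z].
In Python, from rig import get_state, optics, sign_off gives the robot as it stands.
- The arm moves only by the tool send_rows, never from a script. Its argument "increments" is a list of rows, each an object with "gripper": the gripper's target within -1 to 1 (shut at 1, half-way at 0, fully open at -1); "linear": the shift along the world's x, y, z in m, a list of three; "delta_rot": the turn, a rotation vector about the world's x, y, z in rad, a list of three. In form: [{"gripper": gripper, "linear": [dx, dy, dz], "delta_rot": [rx, ry, rz]}, ...]. A call has 1 to 8 rows; each row is the pose to reach, as a shift and turn from the pose commanded when the call began; what a row does not reach only later rows make up. A row lasts 1/10 s, in which the tool goes at most 50 mm and 8.59 degrees, less where a joint would pass 70% of its speed; a pose out of reach is approached as far as the arm can. A call with a gripper value outside its range is refused whole. The fingers move at their own pace and stop on an object; "newtons" is the grip in N (left out, the last holds). Time passes only in rows, so rows that repeat a pose let the fingers close. It gives the time, the measured TCP pose, the force, the opening and the grip force at its end, in the units of the state.
- get_state(): the state, without advancing time (a new reading comes with each control period).
- optics.get_image(name): name is "scene" or "top"; returns a dict with "pixels" (400x640x3 uint8, blue, green, red), "K" (3x3 intrinsics, pixels), "rvec" (rotation vector, rad) and "tvec" (3), from world to camera coordinates, as OpenCV has them. Camera axes: x right, y down, z forward; pixel columns grow to the right and rows downward; lengths in m; the calibration is good to about 2 mm. A picture is of the moment at which its call begins. There is no depth.
- sign_off(): hands the job in; it is judged then, once.
The state is a dict: "clock": time; "qpos": joint angles; "qd": joint speeds; "effort": joint torques, N m; "position": TCP position; "ee_rot": TCP orientation; "contact_force": force on the tool from outside, world axes, zero at the start; "moment": the same for the moment, N m; "width": finger opening in m; "gripper_force": force on a finger pad.
Only numpy, scipy, OpenCV 4.12 (cv2) and the standard library are available. Lean on these libraries where they do the work, as an engineer would, in place of code of your own. Each camera call takes 0.05 s, during which the arm holds its last target. There are 200 camera calls.

TASK

Four gas-stove spares lie loose on the shop counter among four white sample boards. Lay each spare flat on the board that shows its silhouette, covering the silhouette and turned the same way as it (the plain round caps dome up), and leave the carton and the spanner where they are.

Things in the scene. Friction and masses are not known exactly. Their poses are not given: they have to be found in the camera images.
- cap_large_mid (a point): Large burner cap: aluminium disc, 58 mm diameter, 18 mm tall, upright side for the lowest 12 mm, slightly domed top with a dark spot. The point is its centre, 9 mm above its underside; z up. Any yaw.
- cap_small_mid (a point): Small burner cap: aluminium disc of the same form, 36 mm diameter, 18 mm tall, upright side for the lowest 12 mm. The point is its centre, 9 mm above its underside; z up. Any yaw.
- tee_grip (a point): Brass tee fitting lying flat, all its tubes 22 mm in diameter: a run 64 mm long along y and one branch along +x. The point lies on the branch's axis, 28 mm in +x from where the axes of run and branch cross, 11 mm above the underside; the branch ends 18 mm farther on. Grip here, across the branch (along y).
- joiner_mid (a point): Brass straight hose joiner lying along x: 84 mm long, two 14 to 17 mm thick barbed ends and a 22 mm square block, 26 mm long, in the middle. The point is its centre, 11 mm above the underside of the block. Grip the block across y. Both ends are alike.
- board_large_mark (a point): Fixed white square sample board, 100 x 100 mm and 6 mm thick, lying on the counter; its top bears the flat dark life-size silhouette of the large cap (58 mm disc). The point is the middle of silhouette and board, on the top face; z up.
- board_small_mark (a point): Fixed white square sample board, 100 x 100 mm and 6 mm thick, lying on the counter; its top bears the flat dark life-size silhouette of the small cap (36 mm disc). The point is the middle of silhouette and board, on the top face; z up.
- board_tee_mark (a point): Fixed white square sample board, 100 x 100 mm and 6 mm thick, lying on the counter; its top bears the flat dark life-size silhouette of the tee: run 64 mm along y, branch along +x. The point is where run and branch cross in the silhouette, on the top face, 18 mm in -x from the board's middle; the tee's grip point belongs 28 mm from it in +x, 11 mm above the face, the tee's x along the board's x (not reversed).
- board_joiner_mark (a point): Fixed white square sample board, 100 x 100 mm and 6 mm thick, lying on the counter; its top bears the flat dark life-size silhouette of the joiner, its length along x, 84 mm. The point is the middle of silhouette and board, on the top face; z up. The joiner may lie either way round.
- carton: Bystander: closed cardboard carton, 85 x 60 x 45 mm, on the counter to the robot's right. Origin at the centre of its underside. Leave it alone.
- spanner: Bystander: steel spanner, 170 mm long, lying roughly along x on the counter to the robot's left. Origin under its middle. Leave it alone.
Mind the look-alikes: they are no part of the job. Leave any turquoise look-alike of the part that bears cap_large_mid alone. There is more than one size of the part that bears tee_grip; the job needs the smaller.

How it is judged:
By the outcome, as a careful person would: the job done as asked, in the order asked, and still so for the second after the job is handed in, with the robot touching nothing.
It also fails if it takes over 106 s, if anything falls off the work surface, if the arm or the gripper's body presses on something with over 40 N, if the wrist force passes 120 N, or if a joint passes its speed limit or range.

## Working session

There is one attempt and no reset: what is moved stays moved. The work goes in short steps, Python scripts to look and compute and a tool call to move; the robot and the scene stay as the last step left them, time stands still between calls to the robot, and variables do not carry over. Pictures are saved under pics/ and viewed, at most 14 in all, crops included, and the job is handed in when it is done.

Besides the shell and the picture viewer there is one more tool, called after "Request:" as a command line: name --argument value ..., lists and objects as JSON in quotes. send_rows: Moves the arm, as the interface text tells. Its arguments: {"type":"object","properties":{"increments":{"type":"array"},"newtons":{"type":"number"}},"required":["increments"]}

```bash
mkdir -p pics
cat > h.py <<'E'
import numpy as np, cv2
from rig import get_state, optics, sign_off
def grab(n):
    d=optics.get_image(n); R=cv2.Rodrigues(np.array(d["rvec"],float))[0]
    return d["pixels"],np.array(d["K"],float),R,np.array(d["tvec"],float).ravel()
def ray(c,uv,z):
    _,K,R,t=c; o=-R.T@t
    d=R.T@np.linalg.inv(K)@np.array([uv[0],uv[1],1.]); return o+d*(z-o[2])/d[2]
def proj(c,p):
    _,K,R,t=c; q=K@(R@np.asarray(p,float)+t); return q[:2]/q[2]
E
python3 - <<'E'
from h import *
for n in("top","scene"):
    c=grab(n); cv2.imwrite(f"pics/{n}0.png",c[0]); np.save(f"{n}0.npy",c[0]); print(n,-c[2].T@c[3],c[1][0,0]); print(ray(c,(0,0),0),ray(c,(640,400),0))
s=get_state();print(s)
E
```

```text
top [0.3201791  0.02295895 1.3851274 ] 449.9123677507601
[1.16903433 1.03739081 0.        ] [-0.09139777 -0.95101305  0.        ]
scene [1.3494194  0.29804212 0.62500139] 429.4518310845032
[-1.60590514 -3.60667549  0.        ] [0.80476426 0.66298383 0.        ]
{'clock': 0.1, 'qpos': array([-1.30299960e+00,  2.76555870e-01,  1.50604007e+00,  3.66327164e-05,
        1.36072113e+00, -1.20994590e-01]), 'qd': array([-0.00034156, -0.00148038, -0.00130383, -0.00081324,  0.00026405,
       -0.00059067]), 'effort': array([-1.79117505e-04, -4.17703521e+01, -2.46405959e+01, -3.82674043e-04,
        5.75309474e-03, -1.38469059e-05]), 'position': array([ 0.21784453, -0.53160533,  0.23049911]), 'ee_rot': array([-8.61196282e-04,  9.81164968e-01,  1.93169776e-01, -4.53677614e-05]), 'contact_force': array([-0.01927389, -0.21380147,  0.44595044]), 'moment': array([ 0.00915831, -0.02039681,  0.01978542]), 'gripper_force': 0.0, 'width': 0.08523459053335276}
```

View pics/top0.png

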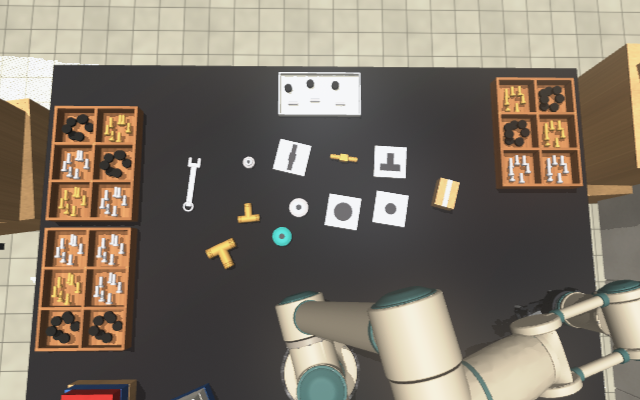

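View pics/scene0.png

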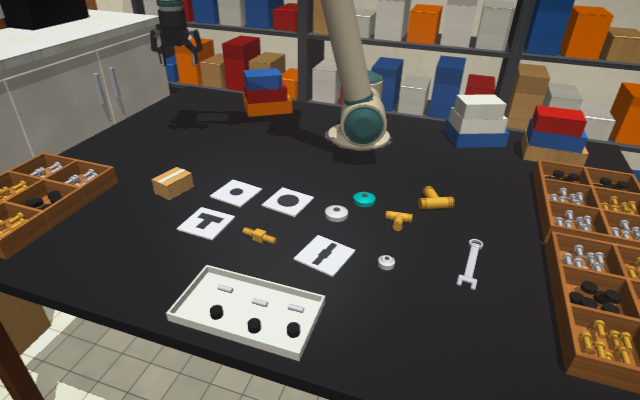

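The top view has +x up and +y to the left. It shows:
- **Boards:** joiner (292,157), tee (390,162), large (343,212), small (390,208).
- **Parts:** joiner (344,157), large cap (298,207), small cap (248,162), small tee (248,214).
- **Not part of the job:** large tee (221,252), turquoise cap (282,236).

The scene view agrees with this.

```bash
cat > m.py <<'E'
from h import *
def cnts(m,lo=15):
    cs=cv2.findContours(m.astype(np.uint8),cv2.RETR_EXTERNAL,cv2.CHAIN_APPROX_NONE)[0]
    return [c for c in cs if cv2.contourArea(c)>lo]
def axis(P):  # centroid and main axis of points
    m=P.mean(0); w,v=np.linalg.eigh(np.cov((P-m).T)); return m,np.degrees(np.arctan2(v[1,1],v[0,1])),np.sqrt(w)
def wpts(cam,mask,z):
    ys,xs=np.nonzero(mask); return np.array([ray(cam,(x,y),z)[:2] for x,y in zip(xs,ys)])
def up(cam,box,f=4):
    x0,y0,x1,y1=box; im=cv2.resize(cam[0][y0:y1,x0:x1],None,fx=f,fy=f,interpolation=cv2.INTER_CUBIC)
    K=cam[1].copy(); A=np.array([[f,0,(f-1)/2-f*x0],[0,f,(f-1)/2-f*y0],[0,0,1.]])
    return (im,A@K,cam[2],cam[3])
def measure(cam,hint,z,kind):
    u,v=proj(cam,(*hint,z)); r=32
    c=up(cam,(int(u)-r,int(v)-r,int(u)+r,int(v)+r)); hsv=cv2.cvtColor(c[0],cv2.COLOR_BGR2HSV)
    H,S,V=[hsv[...,i].astype(int) for i in range(3)]
    m={'brass':(S>100)&(V>85)&(H>10)&(H<35),'white':(S<60)&(V>110)}[kind]
    uv=proj(c,(*hint,z)); best=None
    for k in cnts(m,150):
        d=np.linalg.norm(k[:,0].mean(0)-uv)
        if best is None or d<best[0]: best=(d,k)
    full=np.zeros(m.shape,np.uint8); cv2.drawContours(full,[best[1]],-1,1,-1)
    return c,full,m,V
E
cat > a.py <<'E'
from m import *
T=grab("top");S=grab("scene")
uv={'jb':(292,157),'tb':(390,162),'lb':(343,212),'sb':(390,208)}
pp={'joiner':(344,157,'brass',.011),'large':(298,207,'white',.009),'small':(248,162,'white',.009),'tee':(248,214,'brass',.011)}
for n,p in uv.items():
    h=ray(T,p,.006)[:2]
    for cam,cn in((T,'top'),(S,'scn')):
        c,full,m,V=measure(cam,h,.006,'white')
        k=cnts(full)[0]; q=np.array([ray(c,x[0],.006)[:2] for x in k]).astype(np.float32)
        rect=cv2.minAreaRect(q*1000)
        er=cv2.erode(full,np.ones((9,9)))
        sil=(V<125)&(er>0); s,a,w=axis(wpts(c,sil,.006))
        print(n,cn,np.round(rect[0],1),np.round(rect[1],1),round(rect[2],1),'sil',np.round(s*1000,1),round(a,1),np.round(w*1000,1))
for n,(x,y,k,z) in pp.items():
    h=ray(T,(x,y),z)[:2]
    for cam,cn in((T,'top'),(S,'scn')):
        c,full,m,V=measure(cam,h,z,k); P=wpts(c,full,z); s,a,w=axis(P)
        q=cv2.minAreaRect((P*1000).astype(np.float32))
        print(n,cn,np.round(s*1000,1),round(a,1),np.round(w*1000,1),'rect',np.round(q[0],1),np.round(q[1],1),round(q[2],1))
z=[up(T,(225,130,425,265),4)[0]]
cv2.imwrite("pics/crop0.png",z[0])
E
python3 a.py
```

```text
jb top [647.4  88.3] [105.1 104.1] 76.7 sil [646.9  88.6] 166.8 [ 3.7 21. ]
jb scn [647.1  87.8] [103.3 106.2] 76.7 sil [645.7  87. ] 166.5 [ 4.7 22.4]
tb top [ 632.9 -219.5] [104.8 103.9] 86.5 sil [ 624.4 -219.6] -175.0 [13.8 14.8]
tb scn [ 633.6 -219.2] [104.5 107.1] 86.6 sil [ 623.5 -220.3] 176.6 [14.4 15.5]
lb top [475.5 -69.3] [105.  103.5] 80.5 sil [475.3 -69.5] 171.3 [12.9 13.3]
lb scn [476.  -69.4] [104.9 108.9] 80.5 sil [473.4 -70.4] 176.4 [13.8 13.9]
sb top [ 484.6 -216.8] [105.  103.7] 80.4 sil [ 484.3 -217.2] -174.3 [7.6 7.9]
sb scn [ 485.1 -216.9] [105.9 108.2] 80.8 sil [ 482.1 -218. ] 125.1 [8.3 8.4]
joiner top [644.6 -73.5] 81.9 [ 5.3 23. ] rect [645.1 -73.4] [86.5 24. ] 86.7
joiner scn [640.8 -74.2] 76.9 [ 9.8 23.7] rect [640.6 -74.6] [95.5 43.4] 63.4
large top [488.5  67.2] 95.8 [15.1 15.4] rect [488.7  67.3] [60.7 59.7] 89.9
large scn [488.5  67.2] -162.1 [14.7 18.9] rect [488.9  66.7] [74.2 58.9] 15.4
small top [630.3 223. ] 71.5 [9.5 9.8] rect [630.4 223.1] [38.6 37.9] 46.4
small scn [629.1 222.4] -169.4 [ 9.1 12.6] rect [629.  223.2] [47.8 36.9] 20.2
tee top [465.3 220.8] 164.2 [16.1 16.2] rect [472.9 221.5] [59.9 68.8] 5.2
tee scn [461.  219.2] -175.2 [16.4 21.4] rect [471.3 219.8] [83.2 68.3] 5.8
```

View pics/crop0.png

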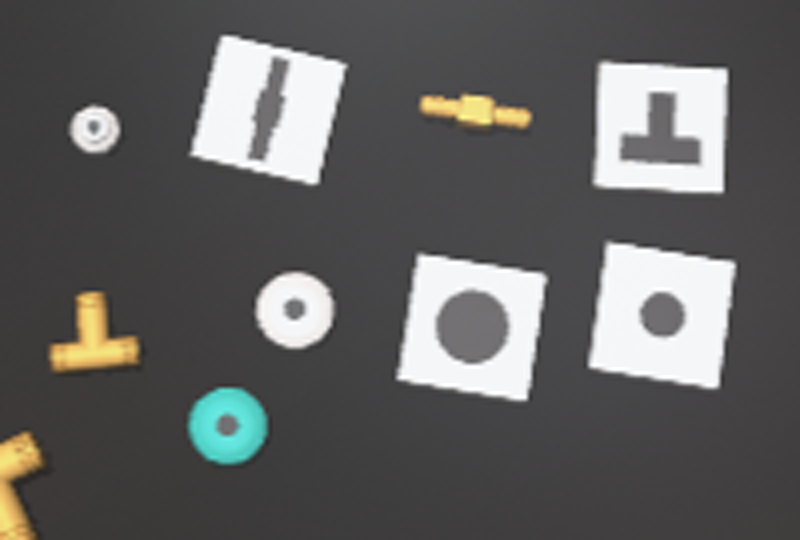

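The crop confirms the layout. The small tee's branch points to about +5° from +x, and its board's branch to about −3.5°. The joiner's axis is at about 82° and its board's at about −13°. I'll pick the large cap first.

Request:
send_rows --increments '[{"gripper": -1, "linear": [0.27, 0.599, 0], "delta_rot": [0, 0, 0]}, {"gripper": -1, "linear": [0.27, 0.599, 0], "delta_rot": [0, 0, 0]}, {"gripper": -1, "linear": [0.27, 0.599, 0], "delta_rot": [0, 0, 0]}, {"gripper": -1, "linear": [0.27, 0.599, 0], "delta_rot": [0, 0, 0]}, {"gripper": -1, "linear": [0.27, 0.599, 0], "delta_rot": [0, 0, 0]}, {"gripper": -1, "linear": [0.27, 0.599, 0], "delta_rot": [0, 0, 0]}, {"gripper": -1, "linear": [0.27, 0.599, 0], "delta_rot": [0, 0, 0]}, {"gripper": -1, "linear": [0.27, 0.599, 0], "delta_rot": [0, 0, 0]}]' --newtons 40

```text
clock: 1.0
position: [0.3827, -0.1656, 0.2315]
ee_rot: [0.0, 0.981, 0.193, 0.0]
contact_force: [0.6, -1.3, 0.4]
width: 0.0852
gripper_force: 0.0
```

Request:
send_rows --increments '[{"gripper": -1, "linear": [0.1058, 0.233, -0.12], "delta_rot": [0, 0, 0]}, {"gripper": -1, "linear": [0.1058, 0.233, -0.12], "delta_rot": [0, 0, 0]}, {"gripper": -1, "linear": [0.1058, 0.233, -0.12], "delta_rot": [0, 0, 0]}, {"gripper": -1, "linear": [0.1058, 0.233, -0.12], "delta_rot": [0, 0, 0]}, {"gripper": -1, "linear": [0.1058, 0.233, -0.12], "delta_rot": [0, 0, 0]}, {"gripper": -1, "linear": [0.1058, 0.233, -0.12], "delta_rot": [0, 0, 0]}, {"gripper": -1, "linear": [0.1058, 0.233, -0.12], "delta_rot": [0, 0, 0]}, {"gripper": -1, "linear": [0.1058, 0.233, -0.12], "delta_rot": [0, 0, 0]}]'

```text
clock: 1.8
position: [0.4877, 0.0659, 0.1108]
ee_rot: [0.0, 0.981, 0.194, -0.001]
contact_force: [-0.3, 0.1, 0.1]
width: 0.0852
gripper_force: 0.0
```

Request:
send_rows --increments '[{"gripper": -0.7, "linear": [0.0008, 0.001, -0.04], "delta_rot": [0, 0, 0]}, {"gripper": -0.7, "linear": [0.0008, 0.001, -0.075], "delta_rot": [0, 0, 0]}, {"gripper": -0.7, "linear": [0.0008, 0.001, -0.095], "delta_rot": [0, 0, 0]}, {"gripper": -0.7, "linear": [0.0008, 0.001, -0.104], "delta_rot": [0, 0, 0]}, {"gripper": -0.7, "linear": [0.0008, 0.001, -0.109], "delta_rot": [0, 0, 0]}, {"gripper": -0.7, "linear": [0.0008, 0.001, -0.111], "delta_rot": [0, 0, 0]}, {"gripper": -0.7, "linear": [0.0008, 0.001, -0.111], "delta_rot": [0, 0, 0]}]'

```text
clock: 2.5
position: [0.4898, 0.0662, 0.0012]
ee_rot: [0.0, 0.981, 0.193, 0.001]
contact_force: [0.1, 0.7, -0.4]
width: 0.0726
gripper_force: 0.0
```

Run:
```python
from m import *
S=grab("scene"); u,v=proj(S,(.488,.067,.03)).astype(int)
cv2.imwrite("pics/s1.png",up(S,(u-60,v-50,u+60,v+40),6)[0]); print(get_state()['contact_force'])
```

```text
[ 0.25836154  0.31210902 -0.09105978]
```

View pics/s1.png

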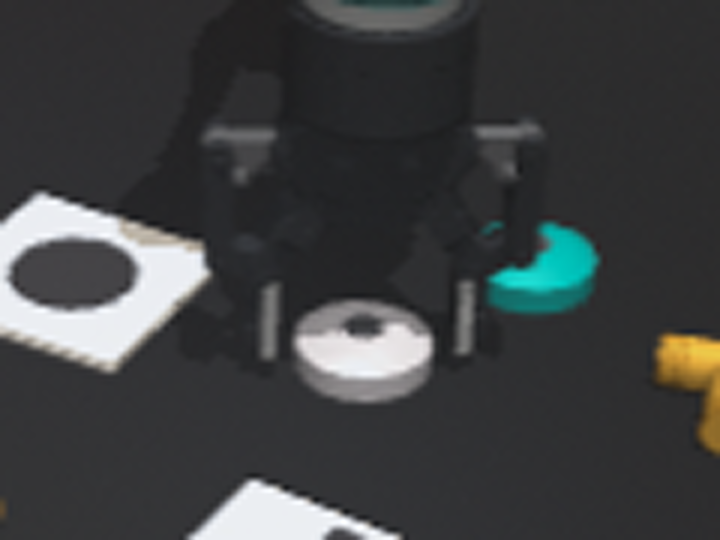

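The fingers straddle the cap at (362,350), and their tips still ride a few mm above the counter. I'll go slightly lower and close.

Request:
send_rows --increments '[{"gripper": -0.6, "linear": [0, 0, -0.004], "delta_rot": [0, 0, 0]}, {"gripper": -0.2, "linear": [0, 0, -0.004], "delta_rot": [0, 0, 0]}, {"gripper": -0.2, "linear": [0, 0, -0.004], "delta_rot": [0, 0, 0]}, {"gripper": -0.2, "linear": [0, 0, -0.004], "delta_rot": [0, 0, 0]}, {"gripper": -0.2, "linear": [0, 0, -0.004], "delta_rot": [0, 0, 0]}, {"gripper": -0.2, "linear": [0, 0, -0.004], "delta_rot": [0, 0, 0]}]' --newtons 40

```text
clock: 3.15
position: [0.4891, 0.0665, -0.003]
ee_rot: [0.0, 0.981, 0.193, 0.0]
contact_force: [-1.1, -0.6, 4.5]
width: 0.0561
gripper_force: 41.7
```

Request:
send_rows --increments '[{"gripper": -0.2, "linear": [0, 0, 0.03], "delta_rot": [0, 0, 0]}, {"gripper": -0.2, "linear": [0, 0, 0.05], "delta_rot": [0, 0, 0]}, {"gripper": -0.2, "linear": [-0.0133, -0.1363, 0.05], "delta_rot": [0, 0, 0]}, {"gripper": -0.2, "linear": [-0.0133, -0.1363, 0.05], "delta_rot": [0, 0, 0]}, {"gripper": -0.2, "linear": [-0.0133, -0.1363, 0.05], "delta_rot": [0, 0, 0]}, {"gripper": -0.2, "linear": [-0.0133, -0.1363, 0.05], "delta_rot": [0, 0, 0]}, {"gripper": -0.2, "linear": [-0.0133, -0.1363, 0.03], "delta_rot": [0, 0, 0]}, {"gripper": -0.2, "linear": [-0.0133, -0.1363, 0.02], "delta_rot": [0, 0, 0]}]'

```text
clock: 3.95
position: [0.4748, -0.0693, 0.0154]
ee_rot: [-0.001, 0.981, 0.193, -0.001]
contact_force: [-0.2, -0.0, -1.6]
width: 0.0562
gripper_force: 43.6
```

Request:
send_rows --increments '[{"gripper": -0.2, "linear": [0, 0, -0.008], "delta_rot": [0, 0, 0]}, {"gripper": -0.2, "linear": [0, 0, -0.012], "delta_rot": [0, 0, 0]}, {"gripper": -0.2, "linear": [0, 0, -0.0135], "delta_rot": [0, 0, 0]}, {"gripper": -0.2, "linear": [0, 0, -0.0135], "delta_rot": [0, 0, 0]}]'

```text
clock: 4.35
position: [0.4757, -0.0692, 0.0031]
ee_rot: [-0.0, 0.981, 0.194, -0.0]
contact_force: [0.4, -0.0, -1.1]
width: 0.0559
gripper_force: 43.6
```

Request:
send_rows --increments '[{"gripper": -0.2, "linear": [0, 0, -0.0007], "delta_rot": [0, 0, 0]}, {"gripper": -0.2, "linear": [0, 0, -0.0007], "delta_rot": [0, 0, 0]}, {"gripper": -0.6, "linear": [0, 0, -0.0007], "delta_rot": [0, 0, 0]}, {"gripper": -0.6, "linear": [0, 0, -0.0007], "delta_rot": [0, 0, 0]}, {"gripper": -0.6, "linear": [0, 0, -0.0007], "delta_rot": [0, 0, 0]}, {"gripper": -0.6, "linear": [0, 0, 0.04], "delta_rot": [0, 0, 0]}, {"gripper": -0.6, "linear": [0, 0, 0.08], "delta_rot": [0, 0, 0]}, {"gripper": -0.6, "linear": [0, 0, 0.1], "delta_rot": [0, 0, 0]}]'

```text
clock: 5.15
position: [0.4773, -0.0702, 0.1057]
ee_rot: [0.001, 0.981, 0.193, 0.002]
contact_force: [0.9, -0.5, 0.7]
width: 0.0686
gripper_force: 0.0
```

Request:
send_rows --increments '[{"gripper": -0.4, "linear": [0.1545, 0.2925, 0], "delta_rot": [0, 0, 0]}, {"gripper": -0.4, "linear": [0.1545, 0.2925, 0], "delta_rot": [0, 0, 0]}, {"gripper": -0.4, "linear": [0.1545, 0.2925, 0], "delta_rot": [0, 0, 0]}, {"gripper": -0.4, "linear": [0.1545, 0.2925, 0], "delta_rot": [0, 0, 0]}, {"gripper": -0.4, "linear": [0.1545, 0.2925, 0], "delta_rot": [0, 0, 0]}, {"gripper": -0.4, "linear": [0.1545, 0.2925, 0], "delta_rot": [0, 0, 0]}, {"gripper": -0.4, "linear": [0.1545, 0.2925, 0], "delta_rot": [0, 0, 0]}, {"gripper": -0.4, "linear": [0.1545, 0.2925, -0.02], "delta_rot": [0, 0, 0]}]'

```text
clock: 5.95
position: [0.6346, 0.2279, 0.0848]
ee_rot: [-0.001, 0.981, 0.195, 0.005]
contact_force: [-0.4, -1.4, 0.4]
width: 0.0597
gripper_force: 0.0
```

Run:
```python
from m import *
T=grab("top"); s=get_state(); print(s['position'],s['contact_force'])
cv2.imwrite("pics/t1.png",up(T,(225,130,425,265),4)[0])
h=(.4755,-.0693); c,f,m,V=measure(T,h,.015,'white')
hsv=cv2.cvtColor(c[0],cv2.COLOR_BGR2HSV); k=cv2.minAreaRect(cnts(f)[0]); print(k,proj(c,(*h,.006)))
```

```text
[0.62992122 0.22488673 0.07944451] [-2.62915665 -1.13542914 -2.48853151]
((131.7652130126953, 134.84243774414062), (135.99032592773438, 133.42298889160156), 9.090276718139648) [131.72349884 134.52300576]
```

View pics/t1.png

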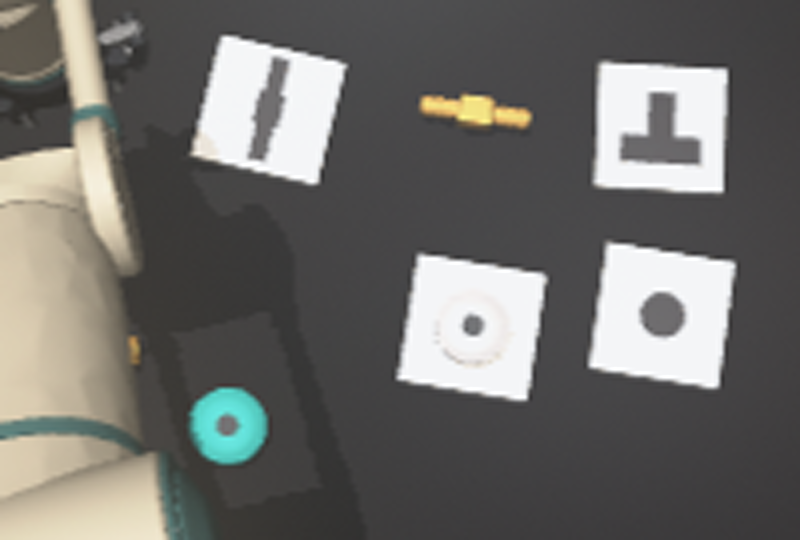

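The large cap fully covers its silhouette, with its spot at (473,325) against the silhouette centre at (472,326). Next is the small cap.

Request:
send_rows --increments '[{"gripper": -0.3, "linear": [0, 0, -0.03], "delta_rot": [0, 0, 0]}, {"gripper": -0.3, "linear": [0, 0, -0.055], "delta_rot": [0, 0, 0]}, {"gripper": -0.3, "linear": [0, 0, -0.068], "delta_rot": [0, 0, 0]}, {"gripper": -0.3, "linear": [0, 0, -0.074], "delta_rot": [0, 0, 0]}, {"gripper": -0.3, "linear": [0, 0, -0.077], "delta_rot": [0, 0, 0]}, {"gripper": -0.3, "linear": [0, 0, -0.077], "delta_rot": [0, 0, 0]}, {"gripper": -0.3, "linear": [0, 0, -0.077], "delta_rot": [0, 0, 0]}]'

```text
clock: 6.7
position: [0.631, 0.2228, 0.007]
ee_rot: [-0.0, 0.981, 0.193, 0.001]
contact_force: [-0.2, 0.1, -0.6]
width: 0.0555
gripper_force: 0.0
```

Request:
send_rows --increments '[{"gripper": -0.3, "linear": [-0.0005, 0, -0.004], "delta_rot": [0, 0, 0]}, {"gripper": -0.3, "linear": [-0.0005, 0, -0.0065], "delta_rot": [0, 0, 0]}, {"gripper": 0.4, "linear": [-0.0005, 0, -0.0065], "delta_rot": [0, 0, 0]}, {"gripper": 0.4, "linear": [-0.0005, 0, -0.0065], "delta_rot": [0, 0, 0]}, {"gripper": 0.4, "linear": [-0.0005, 0, -0.0065], "delta_rot": [0, 0, 0]}, {"gripper": 0.4, "linear": [-0.0005, 0, -0.0065], "delta_rot": [0, 0, 0]}, {"gripper": 0.4, "linear": [-0.0005, 0, -0.0065], "delta_rot": [0, 0, 0]}, {"gripper": 0.4, "linear": [-0.0005, 0, -0.0065], "delta_rot": [0, 0, 0]}]' --newtons 40

```text
clock: 7.5
position: [0.6298, 0.2228, -0.0005]
ee_rot: [0.0, 0.981, 0.193, 0.0]
contact_force: [-0.0, -1.1, 2.8]
width: 0.0335
gripper_force: 40.0
```

Request:
send_rows --increments '[{"gripper": 0.4, "linear": [0, 0, 0.035], "delta_rot": [0, 0, 0]}, {"gripper": 0.4, "linear": [0, 0, 0.08], "delta_rot": [0, 0, 0]}, {"gripper": 0.4, "linear": [-0.1456, -0.4398, 0.08], "delta_rot": [0, 0, 0]}, {"gripper": 0.4, "linear": [-0.1456, -0.4398, 0.08], "delta_rot": [0, 0, 0]}, {"gripper": 0.4, "linear": [-0.1456, -0.4398, 0.08], "delta_rot": [0, 0, 0]}, {"gripper": 0.4, "linear": [-0.1456, -0.4398, 0.08], "delta_rot": [0, 0, 0]}, {"gripper": 0.4, "linear": [-0.1456, -0.4398, 0.08], "delta_rot": [0, 0, 0]}, {"gripper": 0.4, "linear": [-0.1456, -0.4398, 0.08], "delta_rot": [0, 0, 0]}]'

```text
clock: 8.3
position: [0.5343, -0.0637, 0.0792]
ee_rot: [0.0, 0.981, 0.193, -0.0]
contact_force: [0.3, -0.8, -1.4]
width: 0.0338
gripper_force: 40.1
```

Request:
send_rows --increments '[{"gripper": 0.4, "linear": [-0.051, -0.155, 0], "delta_rot": [0, 0, 0]}, {"gripper": 0.4, "linear": [-0.051, -0.155, 0], "delta_rot": [0, 0, 0]}, {"gripper": 0.4, "linear": [-0.051, -0.155, 0], "delta_rot": [0, 0, 0]}, {"gripper": 0.4, "linear": [-0.051, -0.155, 0], "delta_rot": [0, 0, 0]}, {"gripper": 0.4, "linear": [-0.051, -0.155, -0.03], "delta_rot": [0, 0, 0]}, {"gripper": 0.4, "linear": [-0.051, -0.155, -0.055], "delta_rot": [0, 0, 0]}, {"gripper": 0.4, "linear": [-0.051, -0.155, -0.065], "delta_rot": [0, 0, 0]}, {"gripper": 0.4, "linear": [-0.051, -0.155, -0.065], "delta_rot": [0, 0, 0]}]'

```text
clock: 9.1
position: [0.4834, -0.2159, 0.0129]
ee_rot: [-0.001, 0.981, 0.193, -0.001]
contact_force: [-0.2, 0.3, -0.7]
width: 0.0342
gripper_force: 40.1
```

Request:
send_rows --increments '[{"gripper": 0.4, "linear": [0.0005, -0.001, -0.004], "delta_rot": [0, 0, 0]}, {"gripper": 0.4, "linear": [0.0005, -0.001, -0.007], "delta_rot": [0, 0, 0]}, {"gripper": 0.4, "linear": [0.0005, -0.001, -0.0085], "delta_rot": [0, 0, 0]}, {"gripper": 0.4, "linear": [0.0005, -0.001, -0.0085], "delta_rot": [0, 0, 0]}]'

```text
clock: 9.5
position: [0.4851, -0.218, 0.0062]
ee_rot: [0.0, 0.981, 0.193, 0.0]
contact_force: [-0.6, 0.1, -0.6]
width: 0.0343
gripper_force: 40.1
```

Request:
send_rows --increments '[{"gripper": 0.4, "linear": [-0.0002, 0.0007, -0.0012], "delta_rot": [0, 0, 0]}, {"gripper": 0.4, "linear": [-0.0002, 0.0007, -0.0012], "delta_rot": [0, 0, 0]}, {"gripper": -0.2, "linear": [-0.0002, 0.0007, -0.0012], "delta_rot": [0, 0, 0]}, {"gripper": -0.2, "linear": [-0.0002, 0.0007, -0.0012], "delta_rot": [0, 0, 0]}, {"gripper": -0.2, "linear": [-0.0002, 0.0007, -0.0012], "delta_rot": [0, 0, 0]}, {"gripper": -0.2, "linear": [-0.0002, 0.0007, 0.04], "delta_rot": [0, 0, 0]}, {"gripper": -0.2, "linear": [-0.0002, 0.0007, 0.09], "delta_rot": [0, 0, 0]}, {"gripper": -0.2, "linear": [-0.0002, 0.0007, 0.12], "delta_rot": [0, 0, 0]}]'

```text
clock: 10.3
position: [0.4858, -0.218, 0.1288]
ee_rot: [0.001, 0.981, 0.193, 0.001]
contact_force: [0.9, -1.2, 0.4]
width: 0.0513
gripper_force: 0.0
```

Request:
send_rows --increments '[{"gripper": -0.2, "linear": [-0.001, 0.37, 0], "delta_rot": [0, 0, -0.298]}, {"gripper": -0.2, "linear": [-0.001, 0.37, 0], "delta_rot": [0, 0, -0.298]}, {"gripper": -0.2, "linear": [-0.001, 0.37, 0], "delta_rot": [0, 0, -0.298]}, {"gripper": -0.2, "linear": [-0.001, 0.37, 0], "delta_rot": [0, 0, -0.298]}, {"gripper": -0.2, "linear": [-0.001, 0.37, 0], "delta_rot": [0, 0, -0.298]}, {"gripper": -0.2, "linear": [-0.001, 0.37, 0], "delta_rot": [0, 0, -0.298]}, {"gripper": -0.2, "linear": [-0.001, 0.37, 0], "delta_rot": [0, 0, -0.298]}, {"gripper": -0.2, "linear": [-0.001, 0.37, 0], "delta_rot": [0, 0, -0.298]}]'

```text
clock: 11.1
position: [0.483, 0.1561, 0.1258]
ee_rot: [-0.001, 0.999, 0.047, -0.0]
contact_force: [-0.2, 0.7, -0.7]
width: 0.0508
gripper_force: 0.0
```

Request:
send_rows --increments '[{"gripper": -0.2, "linear": [0, 0.07, 0], "delta_rot": [0, 0, 0]}, {"gripper": -0.2, "linear": [0, 0.07, -0.02], "delta_rot": [0, 0, 0]}, {"gripper": -0.2, "linear": [0, 0.07, -0.06], "delta_rot": [0, 0, 0]}, {"gripper": -0.2, "linear": [0, 0.07, -0.06], "delta_rot": [0, 0, 0]}, {"gripper": -0.2, "linear": [0, 0.07, -0.06], "delta_rot": [0, 0, 0]}]'

```text
clock: 11.6
position: [0.483, 0.2223, 0.0655]
ee_rot: [0.0, 0.999, 0.045, -0.001]
contact_force: [0.4, 0.4, 0.9]
width: 0.051
gripper_force: 0.0
```

Run:
```python
from m import *
T=grab("top"); S=grab("scene"); s=get_state(); print(s['position'],s['ee_rot'],np.degrees(2*np.arctan2(s['ee_rot'][2],s['ee_rot'][1]))+90)
u,v=proj(S,(.475,.22,.03)).astype(int)
a=up(S,(u-50,v-60,u+50,v+40),4)[0]; u,v=proj(T,(.484,-.217,.006)).astype(int); b=up(T,(u-30,v-50,u+30,v+50),4)[0]
cv2.imwrite("pics/s2.png",np.hstack([a,b]))
```

```text
[0.48480187 0.22247885 0.06719668] [-2.15685534e-04  9.98988107e-01  4.49608906e-02  1.11071069e-03] 95.15387925589636
```

View pics/s2.png

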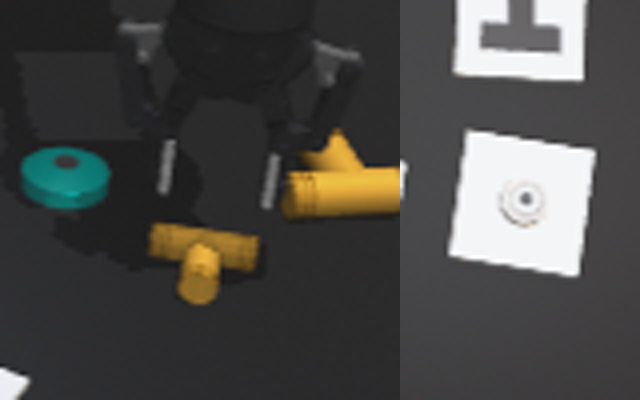

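The small cap sits centred on its board, and the fingers are aligned above the small tee's branch. Descending.

Request:
send_rows --increments '[{"gripper": -0.2, "linear": [0, 0, -0.03], "delta_rot": [0, 0, 0]}, {"gripper": -0.2, "linear": [0, 0, -0.05], "delta_rot": [0, 0, 0]}, {"gripper": -0.2, "linear": [0, 0, -0.06], "delta_rot": [0, 0, 0]}, {"gripper": -0.2, "linear": [0, 0, -0.064], "delta_rot": [0, 0, 0]}, {"gripper": -0.2, "linear": [0, 0, -0.064], "delta_rot": [0, 0, 0]}, {"gripper": 0.3, "linear": [0, 0, -0.064], "delta_rot": [0, 0, 0]}]'

```text
clock: 12.3
position: [0.4847, 0.2228, 0.0029]
ee_rot: [-0.0, 0.999, 0.045, 0.001]
contact_force: [-1.1, 0.6, -0.6]
width: 0.0382
gripper_force: 0.0
```

Request:
send_rows --increments '[{"gripper": 0.8, "linear": [0, 0, 0], "delta_rot": [0, 0, 0]}, {"gripper": 0.8, "linear": [0, 0, 0], "delta_rot": [0, 0, 0]}, {"gripper": 0.8, "linear": [0, 0, 0], "delta_rot": [0, 0, 0]}, {"gripper": 0.8, "linear": [0, 0, 0], "delta_rot": [0, 0, 0]}, {"gripper": 0.8, "linear": [0, 0, 0], "delta_rot": [0, 0, 0]}]' --newtons 60

```text
clock: 12.8
position: [0.4846, 0.2227, 0.0031]
ee_rot: [0.0, 0.999, 0.046, 0.001]
contact_force: [-0.6, -1.3, 4.9]
width: 0.0199
gripper_force: 58.0
```

Request:
send_rows --increments '[{"gripper": 0.8, "linear": [0, 0, 0.03], "delta_rot": [0, 0, 0]}, {"gripper": 0.8, "linear": [0, 0, 0.08], "delta_rot": [0, 0, 0]}, {"gripper": 0.8, "linear": [0.104, -0.288, 0.08], "delta_rot": [0, 0, -0.152]}, {"gripper": 0.8, "linear": [0.104, -0.288, 0.08], "delta_rot": [0, 0, -0.152]}, {"gripper": 0.8, "linear": [0.104, -0.288, 0.08], "delta_rot": [0, 0, -0.152]}, {"gripper": 0.8, "linear": [0.104, -0.288, 0.08], "delta_rot": [0, 0, -0.152]}, {"gripper": 0.8, "linear": [0.104, -0.288, 0.08], "delta_rot": [0, 0, -0.152]}, {"gripper": 0.8, "linear": [0.104, -0.288, 0.08], "delta_rot": [0, 0, -0.152]}]'

```text
clock: 13.6
position: [0.5857, -0.0613, 0.0819]
ee_rot: [-0.0, 1.0, -0.031, 0.0]
contact_force: [1.3, 0.4, -2.2]
width: 0.0201
gripper_force: 59.0
```

Request:
send_rows --increments '[{"gripper": 0.8, "linear": [0.0556, -0.1547, 0], "delta_rot": [0, 0, 0]}, {"gripper": 0.8, "linear": [0.0556, -0.1547, 0], "delta_rot": [0, 0, 0]}, {"gripper": 0.8, "linear": [0.0556, -0.1547, 0], "delta_rot": [0, 0, 0]}, {"gripper": 0.8, "linear": [0.0556, -0.1547, 0], "delta_rot": [0, 0, 0]}, {"gripper": 0.8, "linear": [0.0556, -0.1547, -0.03], "delta_rot": [0, 0, 0]}, {"gripper": 0.8, "linear": [0.0556, -0.1547, -0.05], "delta_rot": [0, 0, 0]}, {"gripper": 0.8, "linear": [0.0556, -0.1547, -0.06], "delta_rot": [0, 0, 0]}, {"gripper": 0.8, "linear": [0.0556, -0.1547, -0.06], "delta_rot": [0, 0, 0]}]'

```text
clock: 14.4
position: [0.6397, -0.2132, 0.02]
ee_rot: [-0.001, 1.0, -0.03, -0.002]
contact_force: [-0.3, -0.1, -1.9]
width: 0.0198
gripper_force: 59.1
```

Run:
```python
from m import *
S=grab("scene"); T=grab("top"); s=get_state(); print(s['position'],s['contact_force'],s['width'],np.degrees(2*np.arctan2(s['ee_rot'][2],s['ee_rot'][1]))+90)
u,v=proj(S,(.63,-.22,.02)).astype(int)
a=up(S,(u-50,v-50,u+50,v+50),5)[0]
cv2.imwrite("pics/s3.png",a)
```

```text
[ 0.641624   -0.213941    0.02242558] [-0.6586426  -1.04620939 -1.93357387] 0.01988802055093744 86.523280232887
```

View pics/s3.png

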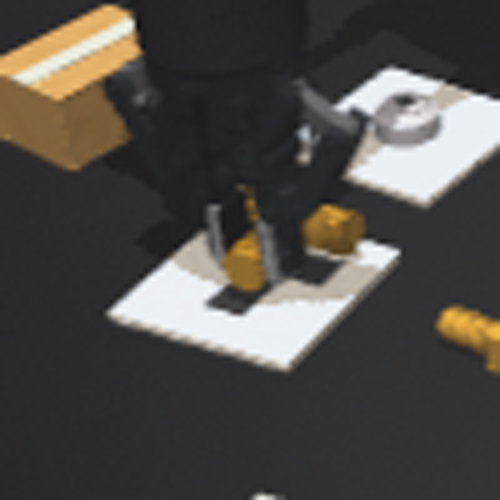

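The tee is held roughly level above its board, with about 6 mm left to go in −y. I'll correct that and lower.

Request:
send_rows --increments '[{"gripper": 0.8, "linear": [0.002, -0.006, 0], "delta_rot": [0, 0, 0]}, {"gripper": 0.8, "linear": [0.002, -0.006, -0.006], "delta_rot": [0, 0, 0]}, {"gripper": 0.8, "linear": [0.002, -0.006, -0.01], "delta_rot": [0, 0, 0]}, {"gripper": 0.8, "linear": [0.002, -0.006, -0.012], "delta_rot": [0, 0, 0]}, {"gripper": 0.8, "linear": [0.002, -0.006, -0.012], "delta_rot": [0, 0, 0]}]'

```text
clock: 15.0
position: [0.6429, -0.2201, 0.0095]
ee_rot: [-0.0, 1.0, -0.031, -0.0]
contact_force: [0.2, 0.7, -1.6]
width: 0.0194
gripper_force: 59.3
```

Request:
send_rows --increments '[{"gripper": 0.8, "linear": [0, 0, -0.0008], "delta_rot": [0, 0, 0]}, {"gripper": 0.8, "linear": [0, 0, -0.0016], "delta_rot": [0, 0, 0]}, {"gripper": 0.8, "linear": [0, 0, -0.0016], "delta_rot": [0, 0, 0]}]'

```text
clock: 15.3
position: [0.6432, -0.2202, 0.0092]
ee_rot: [0.0, 1.0, -0.031, 0.0]
contact_force: [-2.2, 1.3, 4.1]
width: 0.0199
gripper_force: 59.7
```

Contact. Release, then retreat.

Request:
send_rows --increments '[{"gripper": 0.3, "linear": [0, 0, 0], "delta_rot": [0, 0, 0]}, {"gripper": 0, "linear": [0, 0, 0], "delta_rot": [0, 0, 0]}, {"gripper": 0, "linear": [0, 0, 0], "delta_rot": [0, 0, 0]}, {"gripper": 0, "linear": [0, 0, 0], "delta_rot": [0, 0, 0]}, {"gripper": 0, "linear": [0, 0, 0.04], "delta_rot": [0, 0, 0]}, {"gripper": 0, "linear": [0, 0, 0.08], "delta_rot": [0, 0, 0]}, {"gripper": 0, "linear": [0, 0, 0.1], "delta_rot": [0, 0, 0]}]'

```text
clock: 16.0
position: [0.6449, -0.221, 0.1119]
ee_rot: [0.001, 1.0, -0.031, 0.003]
contact_force: [-0.1, -0.0, -0.0]
width: 0.0427
gripper_force: 0.0
```

Request:
send_rows --increments '[{"gripper": 0, "linear": [0.0014, 0.1467, 0], "delta_rot": [0, 0, 0.149]}, {"gripper": 0, "linear": [0.0014, 0.1467, 0], "delta_rot": [0, 0, 0.298]}, {"gripper": 0, "linear": [0.0014, 0.1467, 0], "delta_rot": [0, 0, 0.447]}, {"gripper": 0, "linear": [0.0014, 0.1467, 0], "delta_rot": [0, 0, 0.596]}, {"gripper": 0, "linear": [0.0014, 0.1467, 0], "delta_rot": [0, 0, 0.745]}, {"gripper": 0, "linear": [0.0014, 0.1467, 0], "delta_rot": [0, 0, 0.894]}, {"gripper": 0, "linear": [0.0014, 0.1467, 0], "delta_rot": [0, 0, 1.043]}, {"gripper": 0, "linear": [0.0014, 0.1467, 0], "delta_rot": [0, 0, 1.19]}]'

```text
clock: 16.8
position: [0.6445, -0.0734, 0.1081]
ee_rot: [0.0, 0.843, 0.538, -0.0]
contact_force: [0.3, -0.1, -0.7]
width: 0.0426
gripper_force: 0.0
```

Request:
send_rows --increments '[{"gripper": 0, "linear": [0, 0, 0], "delta_rot": [0, 0, 0.15]}, {"gripper": 0, "linear": [0, 0, 0], "delta_rot": [0, 0, 0.3]}, {"gripper": 0, "linear": [0, 0, -0.03], "delta_rot": [0, 0, 0.3]}, {"gripper": 0, "linear": [0, 0, -0.05], "delta_rot": [0, 0, 0.3]}, {"gripper": 0, "linear": [0, 0, -0.05], "delta_rot": [0, 0, 0.3]}, {"gripper": 0, "linear": [0, 0, -0.05], "delta_rot": [0, 0, 0.3]}]'

```text
clock: 17.4
position: [0.6446, -0.0735, 0.0582]
ee_rot: [-0.0, 0.756, 0.655, -0.0]
contact_force: [0.6, -0.0, -0.1]
width: 0.0422
gripper_force: 0.0
```

Run:
```python
from m import *
S=grab("scene"); T=grab("top"); s=get_state(); print(s['position'],s['ee_rot'],np.degrees(2*np.arctan2(s['ee_rot'][2],s['ee_rot'][1]))-90)
u,v=proj(S,(.64,-.07,.03)).astype(int)
a=up(S,(u-50,v-50,u+50,v+50),4)[0]; u,v=proj(T,(.63,-.22,.006)).astype(int); b=up(T,(u-25,v-25,u+25,v+25),8)[0]
cv2.imwrite("pics/s4.png",np.hstack([a,b]))
```

```text
[ 0.64563883 -0.07375834  0.05952226] [0.00105007 0.75547575 0.65517531 0.00077225] -8.13402681548861
```

View pics/s4.png

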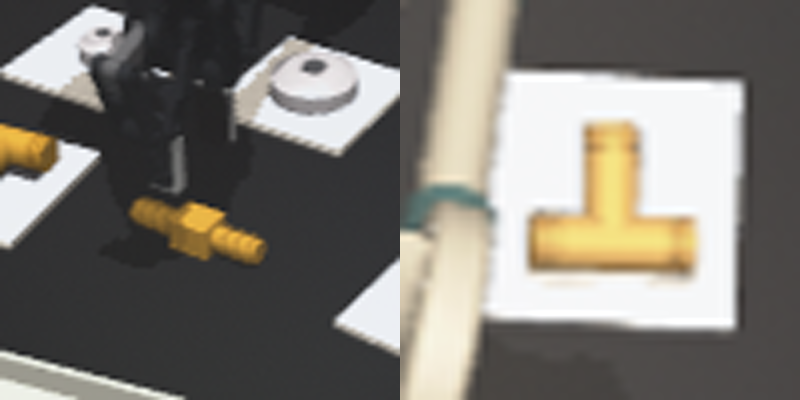

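The tee lies on its silhouette with the branch pointing the right way. The gripper is now over the joiner's block, so I'll descend and grip.

Request:
send_rows --increments '[{"gripper": 0, "linear": [0, 0, -0.03], "delta_rot": [0, 0, 0]}, {"gripper": 0, "linear": [0, 0, -0.046], "delta_rot": [0, 0, 0]}, {"gripper": 0, "linear": [0, 0, -0.053], "delta_rot": [0, 0, 0]}, {"gripper": 0, "linear": [0, 0, -0.056], "delta_rot": [0, 0, 0]}, {"gripper": 0, "linear": [0, 0, -0.056], "delta_rot": [0, 0, 0]}, {"gripper": 0, "linear": [0, 0, -0.056], "delta_rot": [0, 0, 0]}]'

```text
clock: 18.1
position: [0.6455, -0.0737, 0.0034]
ee_rot: [0.001, 0.755, 0.655, 0.001]
contact_force: [-0.1, -0.5, 1.2]
width: 0.0429
gripper_force: 0.0
```

Request:
send_rows --increments '[{"gripper": 0.8, "linear": [0, 0, 0], "delta_rot": [0, 0, 0]}, {"gripper": 0.8, "linear": [0, 0, 0], "delta_rot": [0, 0, 0]}, {"gripper": 0.8, "linear": [0, 0, 0], "delta_rot": [0, 0, 0]}, {"gripper": 0.8, "linear": [0, 0, 0], "delta_rot": [0, 0, 0]}, {"gripper": 0.8, "linear": [0, 0, 0], "delta_rot": [0, 0, 0]}]' --newtons 50

```text
clock: 18.6
position: [0.6452, -0.0736, 0.0033]
ee_rot: [0.001, 0.755, 0.655, 0.001]
contact_force: [-0.4, 0.2, 6.9]
width: 0.0208
gripper_force: 50.5
```

Request:
send_rows --increments '[{"gripper": 0.8, "linear": [0, 0, 0.03], "delta_rot": [0, 0, 0]}, {"gripper": 0.8, "linear": [0, 0, 0.08], "delta_rot": [0, 0, 0]}, {"gripper": 0.8, "linear": [0.0022, 0.162, 0.08], "delta_rot": [0, 0, 0.148]}, {"gripper": 0.8, "linear": [0.0022, 0.162, 0.08], "delta_rot": [0, 0, 0.296]}, {"gripper": 0.8, "linear": [0.0022, 0.162, 0.08], "delta_rot": [0, 0, 0.444]}, {"gripper": 0.8, "linear": [0.0022, 0.162, 0.08], "delta_rot": [0, 0, 0.592]}, {"gripper": 0.8, "linear": [0.0022, 0.162, 0.08], "delta_rot": [0, 0, 0.74]}, {"gripper": 0.8, "linear": [0.0022, 0.162, 0.08], "delta_rot": [0, 0, 0.88]}]'

```text
clock: 19.4
position: [0.6462, 0.0897, 0.0816]
ee_rot: [-0.0, 0.401, 0.916, -0.0]
contact_force: [-0.2, -0.2, -2.1]
width: 0.0205
gripper_force: 49.6
```

Request:
send_rows --increments '[{"gripper": 0.8, "linear": [0, 0, 0], "delta_rot": [0, 0, 0.148]}, {"gripper": 0.8, "linear": [0, 0, 0], "delta_rot": [0, 0, 0.296]}, {"gripper": 0.8, "linear": [0, 0, 0], "delta_rot": [0, 0, 0.444]}, {"gripper": 0.8, "linear": [0, 0, 0], "delta_rot": [0, 0, 0.6]}, {"gripper": 0.8, "linear": [0, 0, -0.03], "delta_rot": [0, 0, 0.6]}, {"gripper": 0.8, "linear": [0, 0, -0.055], "delta_rot": [0, 0, 0.6]}, {"gripper": 0.8, "linear": [0, 0, -0.066], "delta_rot": [0, 0, 0.6]}, {"gripper": 0.8, "linear": [0, 0, -0.066], "delta_rot": [0, 0, 0.6]}]'

```text
clock: 20.2
position: [0.645, 0.0884, 0.014]
ee_rot: [-0.002, 0.116, 0.993, -0.0]
contact_force: [-0.7, -0.5, -0.9]
width: 0.0207
gripper_force: 49.6
```

Run:
```python
from h import *
s=get_state(); print(s['position'],s['contact_force'],s['width'],np.degrees(2*np.arctan2(s['ee_rot'][2],s['ee_rot'][1]))-180)
```

```text
[0.64502041 0.08839721 0.01399195] [-0.69253798 -0.45099407 -0.94907896] 0.020683603630732156 -13.341357789230415
```

Request:
send_rows --increments '[{"gripper": 0.8, "linear": [0.0005, 0, -0.003], "delta_rot": [0, 0, 0]}, {"gripper": 0.8, "linear": [0.0005, 0, -0.006], "delta_rot": [0, 0, 0]}, {"gripper": 0.8, "linear": [0.0005, 0, -0.006], "delta_rot": [0, 0, 0]}, {"gripper": 0.8, "linear": [0.0005, 0, -0.006], "delta_rot": [0, 0, 0]}]'

```text
clock: 20.6
position: [0.6477, 0.0885, 0.011]
ee_rot: [0.001, 0.116, 0.993, 0.0]
contact_force: [-0.2, -0.3, -0.8]
width: 0.0209
gripper_force: 49.6
```

Request:
send_rows --increments '[{"gripper": 0.8, "linear": [-0.0004, 0, -0.0012], "delta_rot": [0, 0, 0]}, {"gripper": 0.8, "linear": [-0.0004, 0, -0.0022], "delta_rot": [0, 0, 0]}, {"gripper": 0.8, "linear": [-0.0004, 0, -0.0022], "delta_rot": [0, 0, 0]}]'

```text
clock: 20.9
position: [0.6472, 0.0885, 0.0093]
ee_rot: [0.001, 0.116, 0.993, 0.0]
contact_force: [-1.5, 0.1, 4.6]
width: 0.0211
gripper_force: 50.4
```

Contact. Release, retreat and move clear.

Request:
send_rows --increments '[{"gripper": 0.3, "linear": [0, 0, 0], "delta_rot": [0, 0, 0]}, {"gripper": 0, "linear": [0, 0, 0], "delta_rot": [0, 0, 0]}, {"gripper": 0, "linear": [0, 0, 0], "delta_rot": [0, 0, 0]}, {"gripper": 0, "linear": [0, 0, 0], "delta_rot": [0, 0, 0]}, {"gripper": 0, "linear": [0, 0, 0.04], "delta_rot": [0, 0, 0]}, {"gripper": 0, "linear": [0, 0, 0.09], "delta_rot": [0, 0, 0]}, {"gripper": 0, "linear": [0, 0, 0.14], "delta_rot": [0, 0, 0]}, {"gripper": 0, "linear": [0, 0, 0.19], "delta_rot": [0, 0, 0]}]'

```text
clock: 21.7
position: [0.6465, 0.0885, 0.1997]
ee_rot: [-0.0, 0.116, 0.993, 0.0]
contact_force: [1.1, 0.5, -0.4]
width: 0.0426
gripper_force: 0.0
```

Request:
send_rows --increments '[{"gripper": 0, "linear": [-0.15, 0.25, 0], "delta_rot": [0, 0, 0]}, {"gripper": 0, "linear": [-0.15, 0.25, 0], "delta_rot": [0, 0, 0]}, {"gripper": 0, "linear": [-0.15, 0.25, 0], "delta_rot": [0, 0, 0]}, {"gripper": 0, "linear": [-0.15, 0.25, 0], "delta_rot": [0, 0, 0]}, {"gripper": 0, "linear": [-0.15, 0.25, 0], "delta_rot": [0, 0, 0]}, {"gripper": 0, "linear": [-0.15, 0.25, 0], "delta_rot": [0, 0, 0]}, {"gripper": 0, "linear": [-0.15, 0.25, 0], "delta_rot": [0, 0, 0]}, {"gripper": 0, "linear": [-0.15, 0.25, 0], "delta_rot": [0, 0, 0]}]'

```text
clock: 22.5
position: [0.4963, 0.3391, 0.198]
ee_rot: [0.0, 0.115, 0.993, -0.0]
contact_force: [-0.3, -0.4, 0.4]
width: 0.0427
gripper_force: 0.0
```

Run:
```python
from m import *
T=grab("top")
cv2.imwrite("pics/t2.png",up(T,(262,130,422,240),5)[0])
for n,h,z in(('tee',(.625,-.2196),.017),('joiner',(.647,.0884),.017)):
    c,f,m,V=measure(T,h,z,'brass'); P=wpts(c,f,z); s,a,w=axis(P); q=cv2.minAreaRect((P*1000).astype(np.float32)); print(n,s*1000,a,q)
```

```text
tee [ 622.73603478 -218.2508946 ] 177.9433092532781 ((631.4224243164062, -218.07650756835938), (57.42756652832031, 63.607017517089844), 0.017899688333272934)
joiner [650.08697165  89.35236817] 167.30215927651196 ((650.6265869140625, 89.37370300292969), (20.737077713012695, 86.4661636352539), 82.9267807006836)
```

View pics/t2.png

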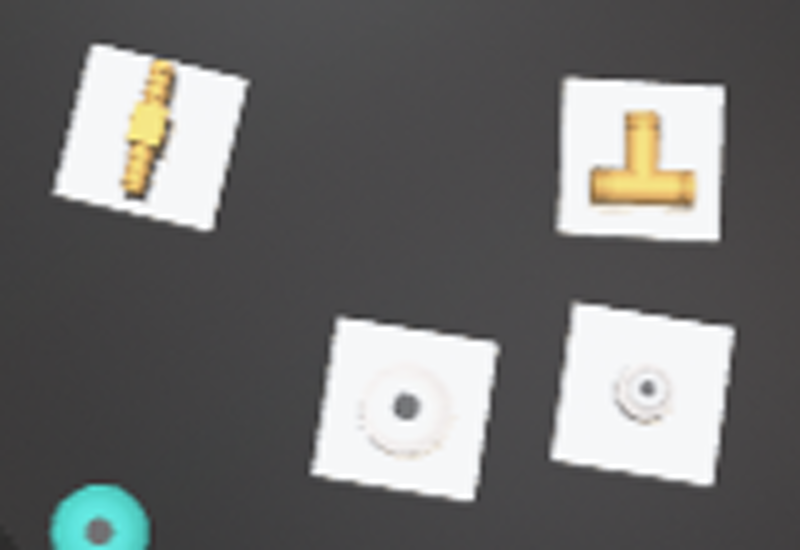

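The caps look right. The joiner seems about 3 mm too far along +x, and the tee's yaw may be off by a degree or two. Checking both more closely.

Run:
```python
from m import *
T=grab("top");S=grab("scene")
def crop(cam,p,r,f):
    u,v=proj(cam,p).astype(int); return up(cam,(u-r,v-r,u+r,v+r),f)[0]
cv2.imwrite("pics/s5.png",np.vstack([np.hstack([crop(T,(.647,.088,.006),20,7),crop(T,(.63,-.22,.006),20,7)]),np.hstack([crop(S,(.647,.088,.006),35,4),crop(S,(.63,-.22,.006),35,4)])]))
# yaw comparison: fit run near-edge lines in board-plane coords; old image silhouette vs new tee
for nm,img,kind,z in(('sil',np.load('top0.npy'),'dark',.006),('new',T[0],'brass',.017)):
    c0=(img,)+T[1:]; c,f,m,V=measure(c0,(.633,-.2195),.006,'white')
    hsv=cv2.cvtColor(c[0],cv2.COLOR_BGR2HSV).astype(int)
    mk=((V<165)&(cv2.erode(f,np.ones((9,9)))>0)) if kind=='dark' else ((hsv[...,1]>90)&(hsv[...,2]>70))&(cv2.erode(f,np.ones((9,9)))>0)
    P=wpts(c,mk,z)*1000; s=P.mean(0)
    for yaw in(np.radians(-3.5),):
        R=np.array([[np.cos(yaw),np.sin(yaw)],[-np.sin(yaw),np.cos(yaw)]]); Q=(P-[632.9,-219.5])@R.T
    # branch centre-line: rows x>-2 ; run centre-line: |y|>14
    b=Q[(Q[:,0]>-2)&(Q[:,0]<24)]; r=Q[(Q[:,0]<-5)&(abs(Q[:,1])>13)]
    print(nm,len(P),'branch',np.polyfit(b[:,0],b[:,1],1)*[57.3,1],'run',np.polyfit(r[:,1],r[:,0],1)*[-57.3,1],'ext',np.percentile(Q,[.5,99.5],axis=0).round(1))
for nm,img,z in(('sil',np.load('top0.npy'),.006),('new',T[0],.017)):
    c0=(img,)+T[1:]; c,f,m,V=measure(c0,(.6472,.0884),.006,'white')
    hsv=cv2.cvtColor(c[0],cv2.COLOR_BGR2HSV).astype(int)
    hull=np.zeros_like(f); cv2.drawContours(hull,[cv2.convexHull(cnts(f)[0])],-1,1,-1); e=cv2.erode(hull,np.ones((5,5)))>0
    for k,mk in(('dark',(V<165)&(hsv[...,1]<70)),('brass',hsv[...,1]>90)):
        mk=mk&e
        if mk.sum()<30: print(nm,k,mk.sum()); continue
        P=wpts(c,mk,z if k=='brass' else .006)*1000; yaw=np.radians(-13.3); R=np.array([[np.cos(yaw),np.sin(yaw)],[-np.sin(yaw),np.cos(yaw)]]); Q=(P-[647.3,88.3])@R.T
        print(nm,k,len(P),Q.mean(0).round(1),np.polyfit(Q[:,0],Q[:,1],1)[0]*57.3,np.percentile(Q,[.5,99.5],axis=0).round(1))
```

```text
sil 3106 branch [-0.33544078 -0.40761384] run [  0.07627757 -17.68571716] ext [[-28.1 -31.1]
 [ 27.2  29.8]]
new 3228 branch [1.54670723 1.27484228] run [  2.29572844 -20.06495068] ext [[-30.5 -30.9]
 [ 26.7  31.5]]
sil dark 2112 [-0.1  0. ] 1.1793015081725748 [[-50.2 -50.9]
 [ 50.4  50.9]]
sil brass 0
new dark 555 [-5.8 -3.5] 1.4141432440412753 [[-50.3 -50.9]
 [ 50.5  51. ]]
new brass 2170 [2.4 1.7] 0.5055756331612928 [[-39.5  -8.5]
 [ 45.1  12.2]]
```

View pics/s5.png

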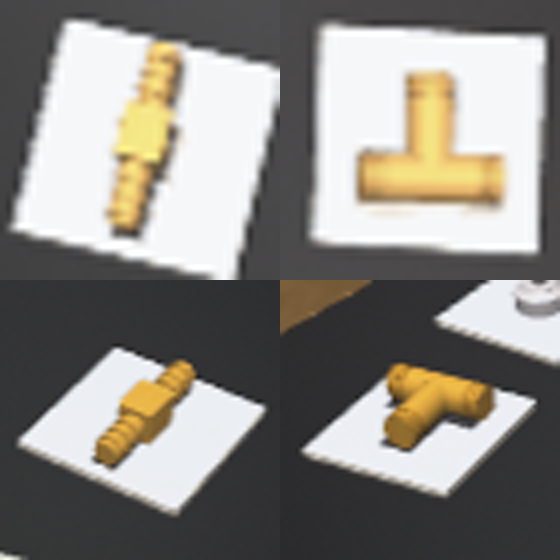

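Run:
```python
from m import *
T=grab("top");S=grab("scene")
def pick(cam,p,r,f,px,z):
    u,v=proj(cam,p).astype(int); return ray(cam,(u-r+(px[0]+.5)/f-.5,v-r+(px[1]+.5)/f-.5),z)[:2]*1000
pj=(.647,.088,.006)
print('top block',pick(T,pj,20,7,(144,132),.028),'scn block',pick(S,pj,35,4,(148,117),.028))
# brass centroid of bright block top (high V) in both views
for nm,cam in(('top',T),('scn',S)):
    c,f,m,V=measure(cam,(.648,.089),.017,'brass')
    P=wpts(c,f,.017)*1000; yaw=np.radians(-13.3); R=np.array([[np.cos(yaw),np.sin(yaw)],[-np.sin(yaw),np.cos(yaw)]]); Q=(P-[647.2,88.3])@R.T
    print(nm,'ext',np.percentile(Q,[.3,99.7],axis=0).round(1), 'ends y', [Q[abs(Q[:,0]-a)<8][:,1].mean().round(1) for a in(-28,28)])
# predicted extents for a correctly placed joiner: project 3D cylinder-ish hull
a=np.radians(-13.3); ex=np.array([np.cos(a),np.sin(a)]); ey=np.array([-ex[1],ex[0]])
th=np.linspace(0,6.28,24)
for nm,cam in(('top',T),('scn',S)):
    Q=[]
    for s in(-42,42):
        for t in th:
            q=np.array([647.2,88.3])+s*ex+7.5*np.cos(t)*ey; w=np.array([*q,17+7.5*np.sin(t)])/1000
            r=ray(cam,proj(cam,w),.017)[:2]*1000-[647.2,88.3]; Q.append([r@ex,r@ey])
    Q=np.array(Q); print(nm,'pred ends',Q.min(0).round(1),Q.max(0).round(1),Q[:24].mean(0).round(1),Q[24:].mean(0).round(1))
# tee predicted extents likewise (grip frame origin = crossing at board centre-18)
a=np.radians(-3.5); ex=np.array([np.cos(a),np.sin(a)]); ey=np.array([-ex[1],ex[0]]); o=np.array([632.9,-219.5])
for nm,cam in(('top',T),('scn',S)):
    W=[]
    for t in th:
        for s in(-32,32): W.append((-18+11*np.cos(t),s,17+11*np.sin(t)))
        W.append((28,11*np.cos(t),17+11*np.sin(t)))
    Q=[]
    for x,y,z in W:
        q=o+x*ex+y*ey; r=ray(cam,proj(cam,np.array([*q,z])/1000),.017)[:2]*1000-o; Q.append([r@ex,r@ey])
    Q=np.array(Q); c,f,m,V=measure(cam,(.624,-.2196),.017,'brass'); P=(wpts(c,f,.017)*1000-o)@np.array([ex,ey]).T
    print(nm,'tee pred',Q.min(0).round(1),Q.max(0).round(1),'meas',np.percentile(P,[.3,99.7],axis=0).round(1))
```

```text
top block [649.66536758  89.06596244] scn block [648.56207393  90.48531238]
top ext [[-39.5  -8.3]
 [ 45.2  11.9]] ends y [np.float64(1.6), np.float64(1.5)]
scn ext [[-49.4 -15.3]
 [ 48.   15.5]] ends y [np.float64(0.3), np.float64(1.8)]
top pred ends [-43.4  -7.5] [43.9  7.5] [-42.    0.3] [42.   0.3]
scn pred ends [-50.4  -8.7] [49.2  8.7] [-42.    0.3] [42.   0.3]
top tee pred [-29.2 -34.1] [30.9 33.5] meas [[-30.5 -31.4]
 [ 26.5  31.7]]
scn tee pred [-35.  -42.9] [39.6 41.4] meas [[-40.6 -42.5]
 [ 33.8  38. ]]
```

The joiner is about 2.3 mm off along its own axis and 1.5 mm across. The tee is about 2.5 mm short along its branch and turned about 2°. There is plenty of time, so I'll nudge both, starting with the joiner.

Request:
send_rows --increments '[{"gripper": 0, "linear": [0.15, -0.25, 0], "delta_rot": [0, 0, 0]}, {"gripper": 0, "linear": [0.15, -0.25, 0], "delta_rot": [0, 0, 0]}, {"gripper": 0, "linear": [0.15, -0.25, 0], "delta_rot": [0, 0, 0]}, {"gripper": 0, "linear": [0.15, -0.25, 0], "delta_rot": [0, 0, 0]}, {"gripper": 0, "linear": [0.15, -0.25, 0], "delta_rot": [0, 0, 0]}, {"gripper": 0, "linear": [0.15, -0.25, 0], "delta_rot": [0, 0, 0]}, {"gripper": 0, "linear": [0.15, -0.25, -0.03], "delta_rot": [0, 0, 0]}, {"gripper": 0, "linear": [0.15, -0.25, -0.07], "delta_rot": [0, 0, 0]}]'

```text
clock: 23.55
position: [0.65, 0.0852, 0.1294]
ee_rot: [0.003, 0.119, 0.993, 0.0]
contact_force: [0.1, -0.4, -0.6]
width: 0.0427
gripper_force: 0.0
```

Request:
send_rows --increments '[{"gripper": 0, "linear": [0, 0, -0.04], "delta_rot": [0, 0, 0]}, {"gripper": 0, "linear": [0, 0, -0.08], "delta_rot": [0, 0, 0]}, {"gripper": 0, "linear": [0, 0, -0.105], "delta_rot": [0, 0, 0]}, {"gripper": 0, "linear": [0, 0, -0.114], "delta_rot": [0, 0, 0]}, {"gripper": 0, "linear": [0, 0, -0.118], "delta_rot": [0, 0, 0]}, {"gripper": 0, "linear": [0, 0, -0.118], "delta_rot": [0, 0, 0]}]'

```text
clock: 24.15
position: [0.6477, 0.088, 0.0107]
ee_rot: [0.001, 0.116, 0.993, 0.0]
contact_force: [0.2, 0.4, 0.1]
width: 0.0424
gripper_force: 0.0
```

Request:
send_rows --increments '[{"gripper": 0.8, "linear": [0, 0, 0], "delta_rot": [0, 0, 0]}, {"gripper": 0.8, "linear": [0, 0, 0], "delta_rot": [0, 0, 0]}, {"gripper": 0.8, "linear": [0, 0, 0], "delta_rot": [0, 0, 0]}, {"gripper": 0.8, "linear": [0, 0, 0], "delta_rot": [0, 0, 0]}, {"gripper": 0.8, "linear": [0, 0, 0], "delta_rot": [0, 0, 0]}]'

```text
clock: 24.65
position: [0.6483, 0.0885, 0.012]
ee_rot: [0.002, 0.116, 0.993, 0.0]
contact_force: [0.2, -0.3, 6.0]
width: 0.0209
gripper_force: 51.3
```

Request:
send_rows --increments '[{"gripper": 0.8, "linear": [0, 0, 0.005], "delta_rot": [0, 0, 0]}, {"gripper": 0.8, "linear": [-0.0026, -0.001, 0.005], "delta_rot": [0, 0, -0.01]}, {"gripper": 0.8, "linear": [-0.0026, -0.001, 0.005], "delta_rot": [0, 0, -0.01]}, {"gripper": 0.8, "linear": [-0.0026, -0.001, 0.002], "delta_rot": [0, 0, -0.01]}, {"gripper": 0.8, "linear": [-0.0026, -0.001, -0.0004], "delta_rot": [0, 0, -0.01]}, {"gripper": 0.8, "linear": [-0.0026, -0.001, -0.0004], "delta_rot": [0, 0, -0.01]}, {"gripper": 0.8, "linear": [-0.0026, -0.001, -0.0004], "delta_rot": [0, 0, -0.01]}]'

```text
clock: 25.35
position: [0.6441, 0.0875, 0.012]
ee_rot: [0.0, 0.121, 0.993, 0.0]
contact_force: [-5.6, -0.6, 14.0]
width: 0.021
gripper_force: 52.3
```

Request:
send_rows --increments '[{"gripper": 0.8, "linear": [0, 0, 0.0005], "delta_rot": [0, 0, 0]}, {"gripper": 0.3, "linear": [0, 0, 0.0005], "delta_rot": [0, 0, 0]}, {"gripper": 0, "linear": [0, 0, 0.0005], "delta_rot": [0, 0, 0]}, {"gripper": 0, "linear": [0, 0, 0.0005], "delta_rot": [0, 0, 0]}, {"gripper": 0, "linear": [0, 0, 0.0005], "delta_rot": [0, 0, 0]}, {"gripper": 0, "linear": [0, 0, 0.04], "delta_rot": [0, 0, 0]}, {"gripper": 0, "linear": [0, 0, 0.08], "delta_rot": [0, 0, 0]}, {"gripper": 0, "linear": [0, 0, 0.1], "delta_rot": [0, 0, 0]}]'

```text
clock: 26.15
position: [0.6461, 0.0876, 0.1128]
ee_rot: [0.002, 0.121, 0.993, 0.0]
contact_force: [0.7, 0.1, -0.5]
width: 0.0429
gripper_force: 0.0
```

Run:
```python
from h import *
s=get_state(); print(s['position'],s['qpos'].round(2),np.degrees(2*np.arctan2(s['ee_rot'][2],s['ee_rot'][1]))-90)
```

```text
[0.64607886 0.08756162 0.11280252] [ 0.03  0.47  1.51  0.    1.16 -1.3 ] 76.09095375590286
```

Request:
send_rows --increments '[{"gripper": 0, "linear": [-0.002, -0.3077, 0], "delta_rot": [0, 0, 0.1]}, {"gripper": 0, "linear": [-0.002, -0.3077, 0], "delta_rot": [0, 0, 0.213]}, {"gripper": 0, "linear": [-0.002, -0.3077, 0], "delta_rot": [0, 0, 0.213]}, {"gripper": 0, "linear": [-0.002, -0.3077, 0], "delta_rot": [0, 0, 0.213]}, {"gripper": 0, "linear": [-0.002, -0.3077, 0], "delta_rot": [0, 0, 0.213]}, {"gripper": 0, "linear": [-0.002, -0.3077, 0], "delta_rot": [0, 0, 0.213]}, {"gripper": 0, "linear": [-0.002, -0.3077, 0], "delta_rot": [0, 0, 0.213]}, {"gripper": 0, "linear": [-0.002, -0.3077, -0.03], "delta_rot": [0, 0, 0.213]}]'

```text
clock: 26.95
position: [0.6453, -0.2243, 0.0831]
ee_rot: [0.004, 0.017, 1.0, -0.002]
contact_force: [-0.1, 0.1, -0.2]
width: 0.043
gripper_force: 0.0
```

Request:
send_rows --increments '[{"gripper": 0, "linear": [0, 0, -0.03], "delta_rot": [0, 0, 0]}, {"gripper": 0, "linear": [0, 0, -0.03], "delta_rot": [0, 0, 0]}, {"gripper": 0, "linear": [0, 0, -0.03], "delta_rot": [0, 0, 0]}]'

```text
clock: 27.25
position: [0.6421, -0.2195, 0.0492]
ee_rot: [-0.001, 0.015, 1.0, 0.0]
contact_force: [0.7, 0.6, 0.4]
width: 0.0423
gripper_force: 0.0
```

Run:
```python
from h import *
s=get_state(); print(s['position'],s['qpos'].round(2),np.degrees(2*np.arctan2(s['ee_rot'][2],s['ee_rot'][1]))-90)
```

```text
[ 0.64207127 -0.21953363  0.04923049] [-0.43  0.56  1.51  0.    1.07 -1.97] 88.31743872348295
```

Request:
send_rows --increments '[{"gripper": 0, "linear": [0, 0, -0.02], "delta_rot": [0, 0, 0]}, {"gripper": 0, "linear": [0, 0, -0.034], "delta_rot": [0, 0, 0]}, {"gripper": 0, "linear": [0, 0, -0.039], "delta_rot": [0, 0, 0]}, {"gripper": 0, "linear": [0, 0, -0.041], "delta_rot": [0, 0, 0]}, {"gripper": 0, "linear": [0, 0, -0.041], "delta_rot": [0, 0, 0]}, {"gripper": 0, "linear": [0, 0, -0.041], "delta_rot": [0, 0, 0]}]'

```text
clock: 27.85
position: [0.6428, -0.2204, 0.0094]
ee_rot: [0.001, 0.015, 1.0, -0.0]
contact_force: [-0.0, -0.6, -0.3]
width: 0.0423
gripper_force: 0.0
```

Request:
send_rows --increments '[{"gripper": 0.8, "linear": [0, 0, 0], "delta_rot": [0, 0, 0]}, {"gripper": 0.8, "linear": [0, 0, 0], "delta_rot": [0, 0, 0]}, {"gripper": 0.8, "linear": [0, 0, 0], "delta_rot": [0, 0, 0]}, {"gripper": 0.8, "linear": [0, 0, 0], "delta_rot": [0, 0, 0]}, {"gripper": 0.8, "linear": [0, 0, 0], "delta_rot": [0, 0, 0]}]' --newtons 60

```text
clock: 28.35
position: [0.6427, -0.2205, 0.0095]
ee_rot: [0.001, 0.015, 1.0, -0.0]
contact_force: [0.1, 0.7, 4.8]
width: 0.02
gripper_force: 58.9
```

Request:
send_rows --increments '[{"gripper": 0.8, "linear": [0, 0, 0.005], "delta_rot": [0, 0, 0]}, {"gripper": 0.8, "linear": [0.0024, -0.0014, 0.005], "delta_rot": [0, 0, -0.033]}, {"gripper": 0.8, "linear": [0.0024, -0.0014, 0.005], "delta_rot": [0, 0, -0.033]}, {"gripper": 0.8, "linear": [0.0024, -0.0014, 0.002], "delta_rot": [0, 0, -0.033]}, {"gripper": 0.8, "linear": [0.0024, -0.0014, 0], "delta_rot": [0, 0, -0.033]}, {"gripper": 0.8, "linear": [0.0024, -0.0014, 0], "delta_rot": [0, 0, -0.033]}]'

```text
clock: 28.95
position: [0.6444, -0.2215, 0.0095]
ee_rot: [-0.0, 0.031, 1.0, 0.0]
contact_force: [-0.8, -0.0, 6.0]
width: 0.0198
gripper_force: 59.6
```

Request:
send_rows --increments '[{"gripper": 0.3, "linear": [0, 0, 0], "delta_rot": [0, 0, 0]}, {"gripper": 0, "linear": [0, 0, 0], "delta_rot": [0, 0, 0]}, {"gripper": 0, "linear": [0, 0, 0], "delta_rot": [0, 0, 0]}, {"gripper": 0, "linear": [0, 0, 0], "delta_rot": [0, 0, 0]}, {"gripper": 0, "linear": [0, 0, 0.04], "delta_rot": [0, 0, 0]}, {"gripper": 0, "linear": [0, 0, 0.09], "delta_rot": [0, 0, 0]}, {"gripper": 0, "linear": [0, 0, 0.14], "delta_rot": [0, 0, 0]}, {"gripper": 0, "linear": [0, 0, 0.19], "delta_rot": [0, 0, 0]}]'

```text
clock: 29.75
position: [0.6444, -0.2215, 0.2003]
ee_rot: [-0.0, 0.031, 1.0, 0.0]
contact_force: [0.9, -0.2, 0.1]
width: 0.0426
gripper_force: 0.0
```

Request:
send_rows --increments '[{"gripper": 0, "linear": [-0.2, -0.25, 0], "delta_rot": [0, 0, 0]}, {"gripper": 0, "linear": [-0.2, -0.25, 0], "delta_rot": [0, 0, 0]}, {"gripper": 0, "linear": [-0.2, -0.25, 0], "delta_rot": [0, 0, 0]}, {"gripper": 0, "linear": [-0.2, -0.25, 0], "delta_rot": [0, 0, 0]}, {"gripper": 0, "linear": [-0.2, -0.25, 0], "delta_rot": [0, 0, 0]}, {"gripper": 0, "linear": [-0.2, -0.25, 0], "delta_rot": [0, 0, 0]}, {"gripper": 0, "linear": [-0.2, -0.25, 0], "delta_rot": [0, 0, 0]}, {"gripper": 0, "linear": [-0.2, -0.25, 0], "delta_rot": [0, 0, 0]}]'

```text
clock: 30.55
position: [0.4422, -0.4744, 0.1983]
ee_rot: [-0.0, 0.034, 0.999, -0.0]
contact_force: [0.1, -0.0, 0.3]
width: 0.0427
gripper_force: 0.0
```

```bash
cat > chk.py <<'E'
from m import *
T=grab("top");S=grab("scene")
def ax(cam,h,z,o,yaw):
    c,f,m,V=measure(cam,h,z,'brass'); a=np.radians(yaw); R=np.array([[np.cos(a),np.sin(a)],[-np.sin(a),np.cos(a)]])
    return (wpts(c,f,z)*1000-o)@R.T
for nm,cam in(('top',T),('scn',S)):
    Q=ax(cam,(.647,.088),.017,[647.2,88.4],-13.3); print('joiner',nm,np.percentile(Q,[.3,99.7],axis=0).round(1).tolist(),Q.mean(0).round(1),np.polyfit(Q[:,0],Q[:,1],1)[0]*57.3)
    Q=ax(cam,(.624,-.2196),.017,[632.9,-219.5],-3.5)
    b=Q[(Q[:,0]>-2)&(Q[:,0]<24)]; r=Q[(Q[:,0]<-5)&(abs(Q[:,1])>13)]
    print('tee',nm,'branch',np.polyfit(b[:,0],b[:,1],1)*[57.3,1],'run',np.polyfit(r[:,1],r[:,0],1)*[-57.3,1],'ext',np.percentile(Q,[.3,99.7],axis=0).round(1).tolist())
cv2.imwrite("pics/t3.png",up(T,(180,130,460,260),2)[0][:, :]) if 0 else cv2.imwrite("pics/t3.png",np.vstack([up(T,(180,130,460,265),2)[0][:,:560],up(S,(170,160,450,290),2)[0]]))
E
python3 chk.py
```

```text
joiner top [[-42.5, -9.6], [40.4, 10.2]] [-1.3  0.2] -0.10299107682288315
tee top branch [-0.77556288  0.75760965] run [  0.04477763 -18.45349978] ext [[-28.4, -31.3], [28.2, 31.7]]
joiner scn [[-53.3, -16.9], [44.3, 13.8]] [-3.3 -0.9] 2.4878227340323846
tee scn branch [ 2.64787004 -1.31209984] run [ -6.10270396 -21.27265602] ext [[-38.1, -43.2], [35.3, 37.6]]
```

View pics/t3.png

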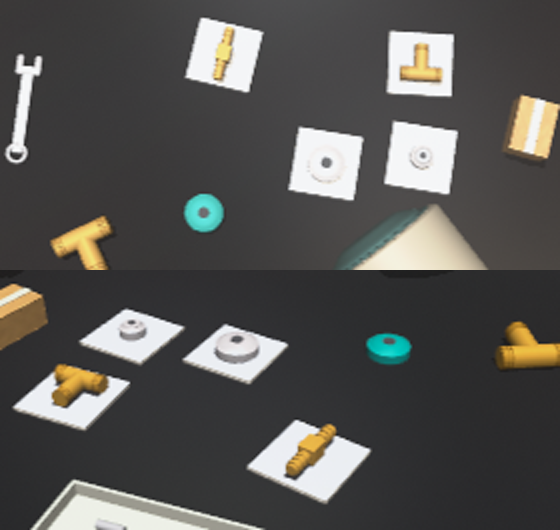

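All four spares now sit on their silhouettes, within about 1.5 mm and 1° of the marks. The carton, spanner and look-alikes have not moved, and the arm is clear.

```bash
python3 -c "
from rig import sign_off; print(sign_off())"
```

```text
the job is handed in; nothing more can be done
None
```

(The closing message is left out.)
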